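# Finish the pyramid of sample canisters

### The job

Finish the half-built pyramid of canisters on the white tray with the two long canisters from the sloping rack: lay one in the open gap of the second row, saddled on the two canisters below it, then lay the other on top, saddled between the two of the second row. Lay them level and in line with the rest, ends even to about a centimetre, lower them gently instead of dropping them, and let go. Leave the short canister in the rack, and do not disturb the rest of the stack or the other things on the bench.

Things in the scene. Friction and masses are not known exactly. Their poses are not given: they have to be found in the camera images.
- long_a_center (a point): lying canister, one of the two long ones in the sloping rack, 340 to 590 g: aluminium tube 50 mm in diameter with a grey plastic cylindrical cap 60 mm in diameter and 40 mm long on each end, 150 mm long overall (bare tube 70 mm long in the middle). Point: the centre of the canister; x runs along its axis; in the rack x points up the slope. Lane order varies
- long_b_center (a point): the other long canister in the sloping rack, the same in every way as long_a
- short_center (a point): lying canister, the short one in the sloping rack, to be left there: aluminium tube 50 mm in diameter with a grey plastic cylindrical cap 60 mm in diameter and 40 mm long on each end, 115 mm long overall (bare tube 35 mm long in the middle). Point: the centre of the canister; x runs along its axis.
- base_a_center (a point): lying canister, bottom row of the stack, under the open side: aluminium tube 50 mm in diameter with a grey plastic cylindrical cap 60 mm in diameter and 40 mm long on each end, 150 mm long overall (bare tube 70 mm long in the middle). Point: the centre of the canister; x runs along its axis.
- base_b_center (a point): middle canister of the bottom row, same as base_a
- base_c_center (a point): third canister of the bottom row, same as base_a
- second_center (a point): the one canister already in the second row, resting on base_b and base_c, same as base_a; only its own weight holds it there
- tray: fixed white stacking tray, 170 x 244 x 8 mm, with V seats. Origin: centre of its underside; z up, x along the stack's canisters (their centres at x = 0), roughly away from the robot (within 0.28 rad), y across. Bottom row axes at y = -80, 0, +80 mm, 45 mm above the bench; adjacent caps 20 mm apart; each row 44.7 mm above the one below
- open_gap (a point): where the centre of the canister in the open gap of the second row belongs: tray y = -40 mm, 89.7 mm above the bench. Axes as the tray's
- apex (a point): where the centre of the top canister belongs: tray y = 0, 134.4 mm above the bench. Axes as the tray's
- rack: fixed aluminium rack, three V lanes 86 mm apart (rack y -86, 0, +86 mm), sloping 30 degrees along its x: high end (160 mm) away from the robot, low end has a stop plate. Origin: on the bench under its middle; z up, x roughly away from the robot (within 0.28 rad), y across the lanes. Tray and rack may swap sides
- rack_mid (a point): middle of the centre lane, on the canisters' axis line, 95 mm above the bench; axes as the rack's. A long canister's centre is at this height and its axis rises 30 degrees towards rack +x. Under the bare tube the deck lies 42 mm below the axis; V seats lie under the caps, the upper ones starting 17 mm from a long canister's middle
- jar: bystander: amber jar 64 mm in diameter, 95 mm high, standing beyond the work; origin under its centre
- bottle: bystander: white bottle 66 mm in diameter, 150 mm high, standing beyond the work; origin under its centre
- spanner: bystander: steel spanner lying flat between tray and rack, along x; origin near its middle
Things that resemble listed ones, but are neither listed nor needed, are in the scene too. What is shaped like the part that bears second_center but orange or yellow is not meant.

How it is judged:
By the outcome, as a careful person would: the job done as asked, in the order asked, and still so for the second after the job is handed in, with the robot touching nothing.
It also fails if it takes over 56 s, if anything falls off the work surface, if the arm or the gripper's body presses on something with over 40 N, if the wrist force passes 120 N, or if a joint passes its speed limit or range.

### The arm

A 6-joint arm with a two-finger parallel gripper is mounted at the origin on the work surface. World frame = base frame: x ahead of the robot, y to its left, z up, the work surface at z = 0. Lengths are in m, angles in rad, forces in N, time in s.
With the tool pointing down it reaches from about 0.275 to 0.85 m from the base axis. Payload 19 kg.
Tool frame: the origin (TCP) lies between the finger pads; the fingertips stand 11 mm ahead of it and the grasp point (between the pads) lies 8 mm behind it (r.nose_length is the distance from the TCP to the fingertips, in m); z points along the fingers, y is the direction in which the jaws open and shut (so a half turn about z gives the same grasp; the last joint's range is limited). The gripper opens to 85 mm and grips with 20 to 120 N. Pads are 22 mm wide; open, the fingers measure 114 mm over their backs; the gripper's body (76 mm by 85 mm) begins 54 mm behind the grasp point. The pads swing forward as they close: fully open they stand 13 mm farther back than shut.
Start: joints at [1.06, 0.15, 1.437, -0, 1.554, -0.134], TCP at [0.212, 0.535, 0.242] pointing down, gripper open.
Joint ranges: [-2.8, 2.8], [-0.68, 2.1], [0.12, 2.68], [-1.39, 4.53], [0.16, 2.79], [-2.81, 2.81]. Speed limits (rad/s): [1.89, 1.89, 2.22, 3.01, 3.01, 3.01].

### API

Orientations are given as a unit quaternion [x, y, z, w].
In Python, from bench import r gives the robot as it stands.
- The arm moves only by the tool arm_command, never from a script. Its argument "moves" is a list that holds one entry, the list of rows, each a list of 7 numbers: the shift along the tool's x, y, z in cm, then the turn, a rotation vector about the tool's x, y, z in rad, then the opening, from 0 (shut) to 1 (fully open). In form: [[[x, y, z, wx, wy, wz, jaw], ...]]. A call has 1 to 20 rows; each row is the pose to reach, as a shift and turn from the pose commanded when the call began, along the tool's axes at that moment; what a row does not reach only later rows make up. A row lasts 1/12 s, in which the tool goes at most 41.7 mm and 7.16 degrees, less where a joint would pass 70% of its speed; a pose out of reach is approached as far as the arm can. A call with a gripper value outside its range is refused whole. The fingers move at their own pace and stop on an object; "force" is the grip in N (left out, the last holds). Time passes only in rows, so rows that repeat a pose let the fingers close. It gives the time, the measured TCP pose, the force and the opening at its end, in the units of the state.
- r.observe(): the state, without advancing time (a new reading comes with each control period).
- r.capture(name): name is "scene" or "side" or "wrist"; returns (picture, depth): 420x560x3 uint8, blue, green, red; 420x560 float32, m along the optical axis (not along the pixel's ray), 0 where there is no reading.
- r.camera_model(name): a dict with "camera_matrix" (3x3 intrinsics, pixels), "k1" (the pictures are not rectified: a ray, as slopes to the right and down, at radius r is drawn at 1 + k1 r^2 times it, then the intrinsics apply), "rvec" (rotation vector, rad) and "tvec" (3), from world to camera coordinates, as OpenCV has them. Camera axes: x right, y down, z forward; pixel columns grow to the right and rows downward; lengths in m; the calibration is good to about 2 mm. A picture is of the moment at which its call begins: read the wrist's pose just before it. camera_model takes no time and is no camera call; for the wrist camera it gives the pose at the moment of the call.
- r.finish_job(): hands the job in, once; it reports no verdict.
Trained networks look in the newest picture that a camera, given by its name, has taken for a name from the list of things; names that differ only in an ending like _2 or _b are one class to them, and where a whole thing is asked for, a point or a joint stands for the part that bears it (a point fixed in the world has none). Each returns a list of dicts, best first, with "score" (0 to 1); they miss things now and then, are a little off and sometimes report something else, mostly with a low value. They report only what shows in the picture. A call takes as long as a camera call. They do not tell look-alikes from the thing itself.
- r.recognise(camera, target): "at" ([x, y, z] in m, in world coordinates, good to about 4 mm: the middle of the surface that is visible of it).
- r.landmark_of(camera, target): "at" ([x, y, z] in m, in world coordinates, good to about 4 mm: a listed point, or the origin of a listed thing).
The state is a dict: "time_s": time; "joint_positions": joint angles; "qvel": joint speeds; "tau": joint torques, N m; "position": TCP position; "tool_rot": TCP orientation; "contact_force": force on the tool from outside, world axes, zero at the start; "wrist_torque": the same for the moment, N m; "width": finger opening in m.
Only numpy, scipy, OpenCV 4.12 (cv2) and the standard library are available. Lean on these libraries where they do the work, as an engineer would, in place of code of your own. Each camera call takes 0.05 s, during which the arm holds its last target. There are 200 camera calls.

## Working session

There is one attempt and no reset: what is moved stays moved. The work goes in short steps, Python scripts to look and compute and a tool call to move; the robot and the scene stay as the last step left them, time stands still between calls to the robot, and variables do not carry over. Pictures are saved under pics/ and viewed, about 8 in all and at most 12, crops included, and the job is handed in when it is done.

Besides the shell and the picture viewer there is one more tool, called after "Call:" by a JSON object that holds its "api" and its "payload", one argument or row to a line. arm_command: Moves the arm, as the interface text tells. Its arguments: {"type":"object","properties":{"moves":{"type":"array","items":{"type":"array","items":{"type":"array","items":{"type":"number"}}}},"force":{"type":"number"}},"required":["moves"]}

```bash
ls; mkdir -p pics
cat > h.py <<'E'
import numpy as np,cv2
from scipy.spatial.transform import Rotation as R
from bench import r
def model(n):
    m=r.camera_model(n);return np.array(m["camera_matrix"]),m["k1"],R.from_rotvec(np.ravel(m["rvec"])).as_matrix(),np.ravel(m["tvec"])
def world(n,depth,m=None):
    K,k1,Rm,t=m or model(n)
    v,u=np.mgrid[:420,:560]
    xd=(u-K[0,2])/K[0,0];yd=(v-K[1,2])/K[1,1]
    s=np.ones_like(xd)
    for _ in range(8): s=1+k1*((xd/s)**2+(yd/s)**2)
    P=np.dstack([xd/s*depth,yd/s*depth,depth])
    return (P-t)@Rm
def proj(n,p,m=None):
    K,k1,Rm,t=m or model(n)
    c=Rm@np.array(p)+t;x,y=c[0]/c[2],c[1]/c[2];s=1+k1*(x*x+y*y)
    return K[0,0]*x*s+K[0,2],K[1,1]*y*s+K[1,2]
E
python3 - <<'E'
from h import *
o=r.observe();print({k:np.round(v,4).tolist() for k,v in o.items()},r.nose_length)
for n in("scene","side"):
    p,d=r.capture(n);cv2.imwrite(f"pics/{n}0.png",p);np.save(f"{n}0.npy",d)
    m=model(n);print(n,"cam pos",np.round(-m[2].T@m[3],3))
    for t in("long_a_center","short_center","base_a_center","second_center","tray","open_gap","apex","rack","rack_mid","jar","bottle","spanner"):
        print(t,[(round(x["score"],2),np.round(x["at"],3).tolist(),np.round(proj(n,x["at"],m)).astype(int).tolist()) for x in r.landmark_of(n,t)])
E
python3 - <<'E'
import cv2,numpy as np
a=cv2.imread('pics/scene0.png');cv2.imwrite('pics/s0.png',a)
E
```

```text
pics
{'time_s': 0.0, 'joint_positions': [1.06, 0.151, 1.438, 0.0, 1.5538, -0.134], 'qvel': [-0.0006, -0.0015, 0.0001, 0.0009, -0.0009, 0.0006], 'tau': [0.0, -71.3075, -57.0844, -0.0003, 0.0091, 0.0], 'position': [0.2115, 0.5345, 0.2417], 'tool_rot': [0.1873, 0.9823, -0.0006, -0.0002], 'contact_force': [-0.6293, 0.2795, -0.3017], 'wrist_torque': [-0.0087, -0.034, -0.0088], 'width': 0.0854} 0.011
scene cam pos [ 0.812 -0.599  1.004]
long_a_center [(0.6, [0.509, 0.315, 0.097], [350, 125])]
short_center [(0.75, [0.506, 0.223, 0.085], [336, 146])]
base_a_center [(0.88, [0.552, -0.295, 0.042], [253, 298])]
second_center [(0.83, [0.295, -0.391, 0.03], [150, 280]), (0.78, [0.532, -0.176, 0.09], [272, 249]), (0.63, [0.296, -0.195, 0.029], [197, 225])]
tray [(0.66, [0.54, -0.217, 0.003], [267, 278])]
open_gap []
apex [(0.94, [0.535, -0.214, 0.138], [264, 252])]
rack [(0.8, [0.52, 0.227, 0.002], [337, 165]), (0.28, [0.505, 0.219, 0.087], [335, 146])]
rack_mid [(0.82, [0.52, 0.226, 0.094], [341, 145])]
jar [(0.94, [0.767, -0.023, -0.0], [376, 263]), (0.35, [0.542, -0.215, 0.003], [268, 278]), (0
[... 289 characters left out ...]
enter [(0.92, [0.508, 0.225, 0.091], [242, 159])]
base_a_center [(0.8, [0.554, -0.295, 0.044], [317, 286])]
second_center [(0.96, [0.531, -0.175, 0.091], [292, 240]), (0.84, [0.291, -0.386, 0.029], [215, 348]), (0.82, [0.299, -0.196, 0.027], [202, 284])]
tray [(0.82, [0.54, -0.214, 0.0], [298, 276])]
open_gap [(0.65, [0.546, -0.254, 0.086], [309, 262]), (0.32, [0.533, 0.138, 0.093], [257, 172])]
apex [(0.56, [0.538, -0.217, 0.047], [299, 264])]
rack [(0.58, [0.522, 0.222, -0.004], [247, 184])]
rack_mid [(0.58, [0.519, 0.226, 0.094], [245, 158])]
jar [(0.63, [0.77, -0.025, 0.004], [350, 214])]
bottle [(0.57, [0.742, 0.063, -0.0], [329, 200])]
spanner [(0.8, [0.483, -0.001, -0.0], [254, 228])]
```

View pics/scene0.png

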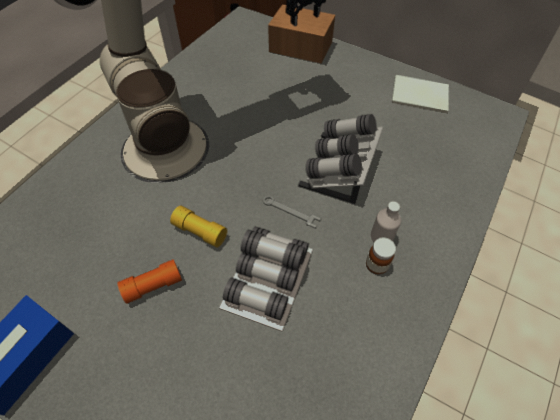

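View pics/side0.png

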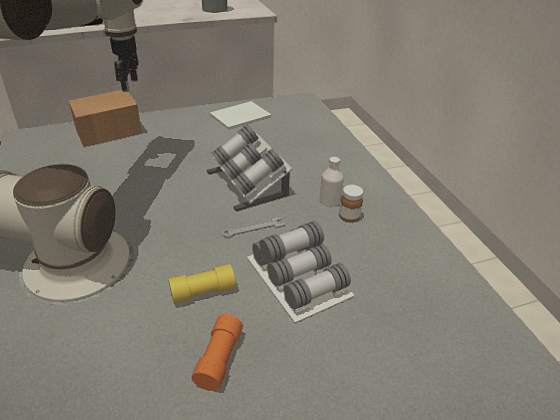

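The scene picture shows the rack at about (340,145), with the short canister in the middle lane and the long ones in the lanes at about (350,125) and (333,167). The tray is at about (267,278): three bottom canisters, and one in the second row at (272,248) over base_b and base_c. The gap is on the near side (−y). The orange and yellow pieces are decoys. Next I'll fit canister models to the depth clouds.

```bash
cat >> h.py <<'E'
from scipy.optimize import least_squares
def sdf(P,c,ax,L):
    q=P-c;a=q@ax;rho=np.linalg.norm(q-np.outer(a,ax),axis=1);a=abs(a)
    def cyl(rr,a0,a1):
        d=np.c_[rho-rr,abs(a-(a0+a1)/2)-(a1-a0)/2]
        return np.minimum(d.max(1),0)+np.linalg.norm(np.maximum(d,0),axis=1)
    return np.minimum(cyl(.025,0,L/2),cyl(.030,L/2-.04,L/2))
def asm(p,items,tilt):
    x,y,yaw,dz=p;c,s=np.cos(yaw),np.sin(yaw)
    for (lx,ly,lz,L) in items:
        yield np.array([x+c*lx-s*ly,y+s*lx+c*ly,lz+dz]),np.array([c*np.cos(tilt),s*np.cos(tilt),np.sin(tilt)]),L
def fit(P,p0,items,tilt):
    f=lambda p,Q:np.min([abs(sdf(Q,*i)) for i in asm(p,items,tilt)],0)
    p=np.array(p0,float)
    for g in(.02,.012,.008,.006):
        Q=P[f(p,P)<g];p=least_squares(f,p,args=(Q,),loss="soft_l1",f_scale=.002,x_scale=[.01,.01,.1,.01]).x
    return p,len(Q),f(p,Q).mean()
TRAY=[(0,-.08,.045,.15),(0,0,.045,.15),(0,.08,.045,.15),(0,.04,.0897,.15)]
def cloud(n,d):
    W=world(n,d);return W[(d>0)&(W[...,2]>.02)]
def near(P,c,rad=.2): return P[np.linalg.norm(P[:,:2]-c,axis=1)<rad]
E
python3 - <<'E'
from h import *
C={n:cloud(n,np.load(n+"0.npy")) for n in("scene","side")};C["both"]=np.vstack(list(C.values()))
for n,P in C.items():
    T=near(P,[.54,-.215]);print(n,"tray",fit(T,[.54,-.215,.19,0],TRAY,0))
    for k,it in enumerate(TRAY): 
        c=[i for i in asm([.54,-.215,.19,0],[it],0)][0][0]
        print("  item",k,fit(T,[*c[:2],.19,0],[(0,0,it[2],.15)],0))
    Q=near(P,[.52,.226])
    for nm,c,L in(("far",(.506,.312,.095),.15),("near",(.533,.138,.095),.15),("short",(.507,.224,.087),.115)):
        print("  rack",nm,fit(Q,[*c[:2],.155,0],[(0,0,c[2],L)],np.pi/6))
E
```

```text
scene tray (array([ 0.54018839, -0.21502674,  0.19656068, -0.0014542 ]), 4549, np.float64(0.0012462088402219217))
  item 0 (array([ 0.55572143, -0.29249641,  0.19631671, -0.00075825]), 1508, np.float64(0.0011501534174474645))
  item 1 (array([ 0.54058737, -0.21539597,  0.19729178, -0.00187518]), 1330, np.float64(0.0013103357220392799))
  item 2 (array([ 0.52454876, -0.13829945,  0.19785273, -0.00127252]), 346, np.float64(0.0007861559975127209))
  item 3 (array([ 0.53241585, -0.17658859,  0.19381767, -0.00189051]), 1460, np.float64(0.0012776323191367035))
  rack far (array([ 0.50838617,  0.31018145,  0.1830763 , -0.00118401]), 949, np.float64(0.0015305767348592792))
  rack near (array([ 0.53766985,  0.13939939,  0.18291681, -0.00183753]), 1166, np.float64(0.0013225620924275385))
  rack short (array([ 0.50775302,  0.22204441,  0.18545591, -0.00206222]), 822, np.float64(0.0012638947401076553))
side tray (array([ 0.53821264, -0.21522708,  0.20287022, -0.00122888]), 4809, np.float64(0.0012022673878367281))
  item 0 (array([ 5.54445970e-01, -2.93356667e-01,  1.98847252e-01, -2.50673476e-04
[... 939 characters left out ...]
0.001183385156657871))
  item 1 (array([ 0.53891355, -0.21522343,  0.19953016, -0.00166744]), 2804, np.float64(0.00133692995446193))
  item 2 (array([ 0.52289497, -0.13859849,  0.19990263, -0.00128606]), 576, np.float64(0.0010216991179811143))
  item 3 (array([ 0.53073584, -0.17667753,  0.19699414, -0.00198647]), 2994, np.float64(0.0012700702349566896))
  rack far (array([ 0.50774049,  0.30977824,  0.17742591, -0.00086667]), 1706, np.float64(0.0017581533279412674))
  rack near (array([ 0.53711725,  0.13949944,  0.17923389, -0.00166979]), 2186, np.float64(0.0015616406370428113))
  rack short (array([ 0.50724759,  0.22204479,  0.1819182 , -0.00179906]), 1504, np.float64(0.0015368943245454877))
```

The fit is consistent: tray (0.539,−0.215) at yaw 0.199, rack yaw 0.176, long canisters at (0.537,0.139) and (0.507,0.310), z≈0.095. These match the given sizes. Next I'll work out the moves.

```bash
cat >> h.py <<'E'
def tool(yaw,tilt):
    c,s=np.cos(yaw),np.sin(yaw)
    x=-np.array([c*np.cos(tilt),s*np.cos(tilt),np.sin(tilt)]);z=np.array([c*np.sin(tilt),s*np.sin(tilt),-np.cos(tilt)])
    return np.c_[x,np.cross(z,x),z]
def go(*targets):
    """targets: (pos,yaw,tilt) -> row numbers cm/rad relative to the present pose"""
    o=r.observe();p=o["position"];R0=R.from_quat(o["tool_rot"]).as_matrix()
    for pos,yaw,tilt in targets:
        print(np.round(R0.T@(np.array(pos)-p)*100,2).tolist(),np.round(R.from_matrix(R0.T@tool(yaw,tilt)).as_rotvec(),3).tolist())
def on(c,yaw,tilt,back): # TCP 'back' m behind point c along the tool
    return np.array(c)-tool(yaw,tilt)[:,2]*back
NEAR=np.array([.537,.139,.0945]);FAR=np.array([.507,.310,.0945]);RY=.176;TY=.199;S=np.pi/6
GAP=np.array([.539+np.sin(TY)*.04,-.215-np.cos(TY)*.04,.0897]);APEX=np.array([.539,-.215,.1344])
E
python3 -c "
from h import *
a=on(NEAR,RY,S,.11);print(a,GAP,tool(RY,S))
go((a+[-.02,0,.07],RY,S),(a,RY,S))"
```

```text
[0.48284964 0.1293699  0.18976279] [ 0.54690757 -0.25421059  0.0897    ] [[-0.85264699 -0.17509278  0.49227597]
 [-0.15163479  0.98455194  0.08754639]
 [-0.5         0.         -0.8660254 ]]
[-38.28, -28.44, -1.75] [-0.145, -0.51, -0.54]
[-40.14, -27.7, 5.25] [-0.145, -0.51, -0.54]
```

Call:
{"api": "arm_command", "payload": {
  "moves": [
    [[-38.3,-28.4,-1.8,-0.145,-0.51,-0.54,0.82],[-38.3,-28.4,-1.8,-0.145,-0.51,-0.54,0.82],[-38.3,-28.4,-1.8,-0.145,-0.51,-0.54,0.82],[-38.3,-28.4,-1.8,-0.145,-0.51,-0.54,0.82],[-38.3,-28.4,-1.8,-0.145,-0.51,-0.54,0.82],[-38.3,-28.4,-1.8,-0.145,-0.51,-0.54,0.82],[-38.3,-28.4,-1.8,-0.145,-0.51,-0.54,0.82],[-38.3,-28.4,-1.8,-0.145,-0.51,-0.54,0.82],[-38.3,-28.4,-1.8,-0.145,-0.51,-0.54,0.82],[-38.3,-28.4,-1.8,-0.145,-0.51,-0.54,0.82],[-38.3,-28.4,-1.8,-0.145,-0.51,-0.54,0.82],[-38.3,-28.4,-1.8,-0.145,-0.51,-0.54,0.82],[-40.1,-27.7,5.2,-0.145,-0.51,-0.54,0.82],[-40.1,-27.7,5.2,-0.145,-0.51,-0.54,0.82],[-40.1,-27.7,5.2,-0.145,-0.51,-0.54,0.82],[-40.1,-27.7,5.2,-0.145,-0.51,-0.54,0.82]]
  ]
}}

```text
time_s: 2.63
position: [0.4821, 0.1291, 0.1894]
tool_rot: [-0.084, 0.963, 0.023, 0.256]
contact_force: [0.7, -0.1, 1.2]
width: 0.0697
```

Run:
```python
from h import *
o=r.observe();print(o["time_s"],o["position"],o["width"],np.round(o["joint_positions"],2),o["contact_force"])
m=model("wrist");p,d=r.capture("wrist");cv2.imwrite("pics/w1.png",p)
W=world("wrist",d,m);P=W[(d>.05)&(W[...,2]>.02)];Q=near(P,NEAR[:2],.15)
print(fit(Q,[*NEAR[:2],RY,0],[(0,0,.0945,.15)],S))
print("short",fit(near(P,[.507,.222]),[.507,.222,RY,0],[(0,0,.085,.115)],S))
go((on(NEAR,RY,S,-.005),RY,S))
```

```text
2.6333 [0.48206472 0.12911778 0.18942863] 0.06971567498059265 [ 0.08 -0.3   2.05  0.06  0.88 -1.7 ] [ 0.72057749 -0.09258576  1.16729013]
(array([ 0.53495322,  0.14102323,  0.1745794 , -0.00126045]), 14594, np.float64(0.0005068985492355765))
short (array([ 0.50494483,  0.22286323,  0.17852767, -0.00052624]), 12513, np.float64(0.0006371895595456879))
[0.05, -0.04, 11.64] [0.0, -0.0, -0.0]
```

View pics/w1.png

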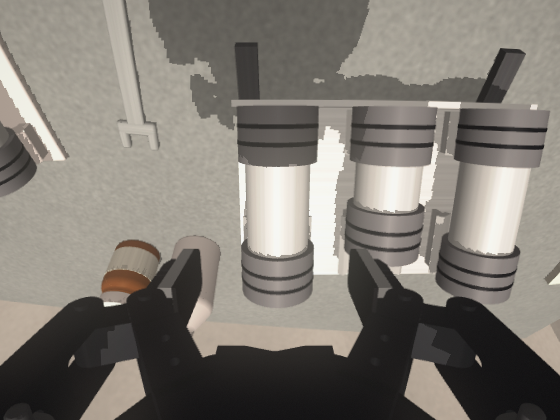

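The wrist picture shows the near canister centred under the jaws at (278,205), the short one at (390,185) and the far one at (500,195). The stop plate is at row ~105. The wrist fit agrees with the earlier one to 2–3 mm, so I'll use the mean.

Run:
```python
from h import *
c=np.array([.5355,.1403,.0936]);go((on(c,RY,S,.03),RY,S),(on(c,RY,S,-.005),RY,S))
```

```text
[0.2, 0.11, 8.16] [0.0, -0.0, -0.0]
[0.2, 0.11, 11.66] [0.0, -0.0, -0.0]
```

Call:
{"api": "arm_command", "payload": {
  "moves": [
    [[0.2,0.1,4,0,0,0,0.82],[0.2,0.1,7,0,0,0,0.82],[0.2,0.1,8.5,0,0,0,0.82],[0.2,0.1,10,0,0,0,0.82],[0.2,0.1,11,0,0,0,0.82],[0.2,0.1,11.6,0,0,0,0.82],[0.2,0.1,11.6,0,0,0,0.82],[0.2,0.1,11.6,0,0,0,0.5],[0.2,0.1,11.6,0,0,0,0.4],[0.2,0.1,11.6,0,0,0,0.4],[0.2,0.1,11.6,0,0,0,0.4],[0.2,0.1,11.6,0,0,0,0.4]]
  ],
  "force": 60
}}

```text
time_s: 3.68
position: [0.5377, 0.1411, 0.0905]
tool_rot: [-0.085, 0.962, 0.023, 0.259]
contact_force: [-10.7, 7.8, 10.1]
width: 0.0484
```

Run:
```python
from h import *
o=r.observe();print(o["time_s"],o["position"],o["width"],o["contact_force"])
```

```text
3.6833 [0.53766523 0.14110309 0.09046897] 0.04841012059480805 [-10.71849354   7.76134701  10.07456572]
```

Call:
{"api": "arm_command", "payload": {
  "moves": [
    [[-0.2,0,-0.5,0,0,0,0.4],[-0.4,0,-1.5,0,0,0,0.4],[-0.5,0,-3,0,0,0,0.4],[-0.6,0,-5,0,0,0,0.4],[-0.7,0,-8,0,0,0,0.4],[-0.7,0,-11,0,0,0,0.4],[-0.7,0,-13,0,0,0,0.4],[-0.7,0,-13,0,0,0,0.4]]
  ]
}}

```text
time_s: 4.35
position: [0.4792, 0.1299, 0.2101]
tool_rot: [-0.085, 0.961, 0.023, 0.261]
contact_force: [1.4, -0.4, -3.2]
width: 0.0482
```

Run:
```python
from h import *
o=r.observe();print(o["time_s"],o["position"],o["width"],o["contact_force"],o["wrist_torque"])
m=model("wrist");p,d=r.capture("wrist");cv2.imwrite("pics/w2.png",p)
W=world("wrist",d,m);R0=R.from_quat(o["tool_rot"]).as_matrix();P=(W[d>.03]-o["position"])@R0
def f(q): # canister in tool frame
    ax=np.array([np.cos(q[3])*np.cos(q[4]),np.sin(q[3])*np.cos(q[4]),np.sin(q[4])]);return q[:3],ax,.15
P=P[np.linalg.norm(P,axis=1)<.12];q=np.array([0,0,-.005,0,0])
for g in(.015,.01,.006):
    Q=P[abs(sdf(P,*f(q)))<g];q=least_squares(lambda q:sdf(Q,*f(q)),q,loss="soft_l1",f_scale=.001,x_scale=[.01,.01,.01,.1,.1]).x
print("canister in tool",np.round(q,4),len(Q),abs(sdf(Q,*f(q))).mean())
a=GAP+[0,0,.15]
go((o["position"]+[-.03,-.1,.06],TY,S/2),(a,TY,0),(GAP+[0,0,.05-.005],TY,0))
```

```text
4.35 [0.47921998 0.12985265 0.21011969] 0.0482097509124029 [ 1.39007595 -0.41855507 -3.15512796] [-0.14841284  0.54694889  0.02099273]
canister in tool [-0.0005  0.0002 -0.0036  0.0015 -0.0016] 34237 0.00047919560137311463
[0.95, -9.32, -7.76] [-0.009, 0.266, -0.021]
[-1.53, -39.0, -2.78] [-0.006, 0.528, -0.023]
[3.76, -38.99, 6.29] [-0.006, 0.528, -0.023]
```

View pics/w2.png

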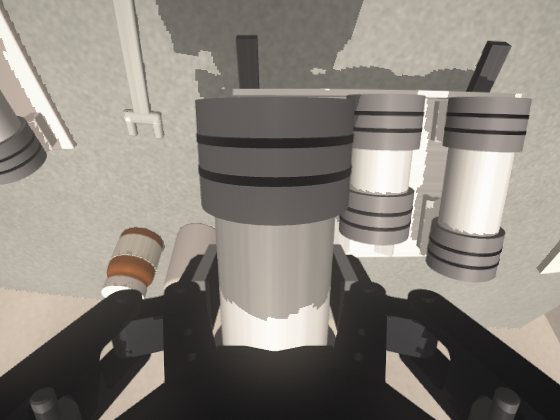

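The picture shows the canister held level in the jaws, with its cap at (275,155). The other two are undisturbed in the rack. The fit puts the canister centre 3.6 mm behind the TCP and aligned to 0.002 rad. Next I carry it over the gap.

Call:
{"api": "arm_command", "payload": {
  "moves": [
    [[0.9,-5,-6,0,0.1,0,0.4],[0.9,-9.3,-7.8,-0.009,0.266,-0.02,0.4],[-1.5,-39,-2.8,-0.006,0.528,-0.023,0.4],[-1.5,-39,-2.8,-0.006,0.528,-0.023,0.4],[-1.5,-39,-2.8,-0.006,0.528,-0.023,0.4],[-1.5,-39,-2.8,-0.006,0.528,-0.023,0.4],[-1.5,-39,-2.8,-0.006,0.528,-0.023,0.4],[-1.5,-39,-2.8,-0.006,0.528,-0.023,0.4],[-1.5,-39,-2.8,-0.006,0.528,-0.023,0.4],[-1.5,-39,-2.8,-0.006,0.528,-0.023,0.4],[-1.5,-39,-2.8,-0.006,0.528,-0.023,0.4],[-1.5,-39,-2.8,-0.006,0.528,-0.023,0.4],[-1.5,-39,-2.8,-0.006,0.528,-0.023,0.4],[-1.5,-39,-2.8,-0.006,0.528,-0.023,0.4]]
  ]
}}

```text
time_s: 5.57
position: [0.5469, -0.2534, 0.2361]
tool_rot: [-0.1, 0.995, 0.0, -0.003]
contact_force: [-0.1, 0.5, -4.9]
width: 0.0481
```

Run:
```python
from h import *
o=r.observe();print(o["time_s"],o["position"],o["width"],o["contact_force"],np.round(o["joint_positions"],2))
m=model("wrist");p,d=r.capture("wrist");cv2.imwrite("pics/w3.png",p)
W=world("wrist",d,m);P=W[(d>.05)&(W[...,2]>.02)&(W[...,2]<.135)]
print("wrist tray",fit(near(P,[.539,-.215],.22),[.539,-.215,TY,0],TRAY,0))
go((GAP+[0,0,.04-.0036],TY,0),(GAP+[0,0,-.0036],TY,0))
```

```text
5.5667 [ 0.5469431  -0.25336805  0.23611404] 0.04814695571452874 [-0.13120554  0.48174606 -4.89519804] [-0.56  0.21  1.38 -0.    1.56 -2.33]
wrist tray (array([ 0.53943561, -0.21376404,  0.1994063 , -0.00098548]), 11056, np.float64(0.00045595830334678705))
[-0.02, -0.1, 11.04] [0.0, -0.005, 0.002]
[-0.04, -0.1, 15.04] [0.0, -0.005, 0.002]
```

View pics/w3.png

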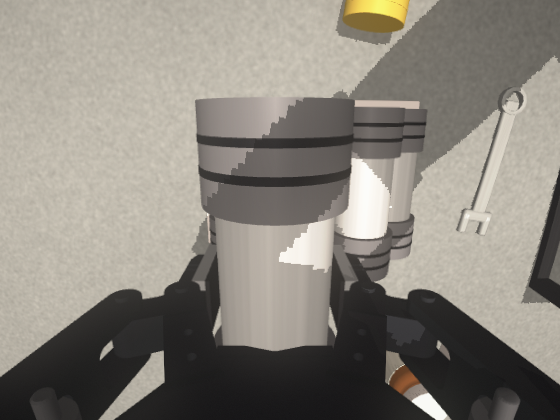

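The picture shows the held canister above the stack, with the second-row canister to its right at (365,190) and clear of it. The wrist fit agrees with the tray pose to 1.5 mm, so no sideways correction is needed. Lowering now.

Call:
{"api": "arm_command", "payload": {
  "moves": [
    [[0,0,4,0,-0.004,0.002,0.4],[0,0,8,0,-0.004,0.002,0.4],[0,0,11,0,-0.004,0.002,0.4],[0,0,12.5,0,-0.004,0.002,0.4],[0,0,13.5,0,-0.004,0.002,0.4],[0,0,14.2,0,-0.004,0.002,0.4],[0,0,14.5,0,-0.004,0.002,0.4],[0,0,14.7,0,-0.004,0.002,0.4],[0,0,14.8,0,-0.004,0.002,0.4],[0,0,14.8,0,-0.004,0.002,0.4]]
  ]
}}

```text
time_s: 6.45
position: [0.5467, -0.2544, 0.0894]
tool_rot: [-0.099, 0.995, -0.0, 0.0]
contact_force: [-1.2, -0.2, -5.8]
width: 0.0482
```

Run:
```python
from h import *
o=r.observe();print(o["time_s"],o["position"],o["width"],o["contact_force"],o["wrist_torque"])
```

```text
6.45 [ 0.54673985 -0.25437682  0.08936381] 0.048218485210958326 [-1.16130237 -0.18967169 -5.82832024] [ 0.01343943  0.01589602 -0.03150652]
```

Call:
{"api": "arm_command", "payload": {
  "moves": [
    [[-0.05,0.1,0.1,0,0,0,0.4],[-0.05,0.1,0.15,0,0,0,0.4],[-0.05,0.1,0.2,0,0,0,0.4],[-0.05,0.1,0.25,0,0,0,0.4],[-0.05,0.1,0.25,0,0,0,0.4]]
  ]
}}

```text
time_s: 6.87
position: [0.5467, -0.2532, 0.0861]
tool_rot: [-0.099, 0.995, 0.0, -0.0]
contact_force: [0.0, -0.5, -5.7]
width: 0.0483
```

Call:
{"api": "arm_command", "payload": {
  "moves": [
    [[0,0,0.04,0,0,0,0.4],[0,0,0.08,0,0,0,0.4],[0,0,0.12,0,0,0,0.4],[0,0,0.12,0,0,0,0.4]]
  ]
}}

```text
time_s: 7.2
position: [0.5468, -0.2533, 0.085]
tool_rot: [-0.099, 0.995, -0.0, -0.0]
contact_force: [0.9, -1.0, -3.7]
width: 0.0483
```

Call:
{"api": "arm_command", "payload": {
  "moves": [
    [[0,0,0.05,0,0,0,0.4],[0,0,0.1,0,0,0,0.4],[0,0,0.1,0,0,0,0.4]]
  ]
}}

```text
time_s: 7.45
position: [0.5469, -0.2535, 0.0848]
tool_rot: [-0.099, 0.995, -0.0, 0.0]
contact_force: [-3.4, -1.1, 6.4]
width: 0.0483
```

Call:
{"api": "arm_command", "payload": {
  "moves": [
    [[0,0,-0.04,0,0,0,0.5],[0,0,-0.04,0,0,0,0.6],[0,0,-0.04,0,0,0,0.66],[0,0,-0.04,0,0,0,0.7],[0,0,-0.04,0,0,0,0.7],[0,0,-0.04,0,0,0,0.7]]
  ],
  "force": 20
}}

```text
time_s: 7.95
position: [0.5467, -0.2531, 0.0843]
tool_rot: [-0.099, 0.995, 0.0, -0.0]
contact_force: [0.1, -0.0, 0.4]
width: 0.0594
```

Call:
{"api": "arm_command", "payload": {
  "moves": [
    [[0,0,-0.5,0,0,0,0.7],[0,0,-1.5,0,0,0,0.7],[0,0,-3,0,0,0,0.7],[0,0,-5,0,0,0,0.7],[0,0,-8,0,0,0,0.75],[0,0,-12,0,0,0,0.82],[0,0,-15,0,0,0,0.82],[0,0,-15,0,0,0,0.82]]
  ]
}}

```text
time_s: 8.62
position: [0.5482, -0.2539, 0.2424]
tool_rot: [-0.099, 0.995, -0.003, 0.004]
contact_force: [-0.2, -0.8, 0.6]
width: 0.0704
```

Run:
```python
from h import *
o=r.observe();print(o["time_s"],o["position"],o["width"],o["contact_force"])
m=model("wrist");p,d=r.capture("wrist");cv2.imwrite("pics/w4.png",p)
W=world("wrist",d,m);P=near(W[(d>.05)&(W[...,2]>.02)&(W[...,2]<.135)],[.539,-.215],.22)
print("all",fit(P,[.5393,-.2142,TY,0],TRAY+[(0,-.04,.0897,.15)],0))
T=[.5393,-.2142,TY,0]
for nm,it in (("new",(0,-.04,.0897,.15)),("second",TRAY[3]),("basea",TRAY[0])):
    c=next(asm(T,[it],0))[0];q=fit(P,[*c[:2],TY,0],[(0,0,it[2],.15)],0);e=q[0][:2]-c[:2]
    print(nm,q,"along/across mm",np.round(1000*np.array([e@[np.cos(TY),np.sin(TY)],e@[-np.sin(TY),np.cos(TY)]]),1))
a=on(FAR,RY,S,.12)
go((o["position"]+[-.05,.1,.04],TY,.1),(a+[-.02,0,.05],RY,S),(a,RY,S))
```

```text
8.6167 [ 0.54817074 -0.25393226  0.24236077] 0.07040355658500834 [-0.15888498 -0.83775543  0.64844214]
all (array([ 0.53949866, -0.21371262,  0.20036854, -0.0010522 ]), 32152, np.float64(0.00045391445094047076))
new (array([ 0.54772079, -0.25288912,  0.19977976, -0.00110882]), 10426, np.float64(0.0004792269068979808)) along/across mm [0.6 0.4]
second (array([ 0.53147432, -0.17476117,  0.20167286, -0.00113695]), 10208, np.float64(0.0006520649994986034)) along/across mm [0.1 0.2]
basea (array([ 0.55517892, -0.29231842,  0.20037132, -0.00113336]), 5052, np.float64(0.0004698048986066721)) along/across mm [0.1 0.3]
[2.87, 10.73, -4.39] [-0.004, -0.096, -0.001]
[0.87, 56.58, -1.19] [0.001, -0.519, 0.022]
[-1.07, 56.21, 3.82] [0.001, -0.519, 0.022]
```

View pics/w4.png

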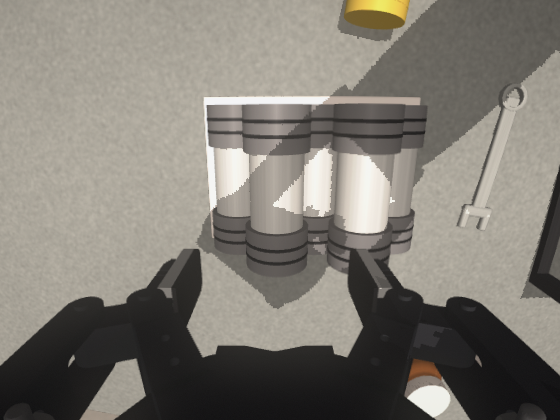

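The picture shows the new canister in the gap at (277,190), parallel to and even with the second-row one at (363,190). The fit gives 0.6 mm along and 0.4 mm across, and its neighbours have not moved. On to the far long canister.

Call:
{"api": "arm_command", "payload": {
  "moves": [
    [[2.8,5,-3,0,-0.05,0,0.82],[2.8,10.7,-4.4,0,-0.1,0,0.82],[0.9,56.6,-1.2,0,-0.519,0.022,0.82],[0.9,56.6,-1.2,0,-0.519,0.022,0.82],[0.9,56.6,-1.2,0,-0.519,0.022,0.82],[0.9,56.6,-1.2,0,-0.519,0.022,0.82],[0.9,56.6,-1.2,0,-0.519,0.022,0.82],[0.9,56.6,-1.2,0,-0.519,0.022,0.82],[0.9,56.6,-1.2,0,-0.519,0.022,0.82],[0.9,56.6,-1.2,0,-0.519,0.022,0.82],[0.9,56.6,-1.2,0,-0.519,0.022,0.82],[0.9,56.6,-1.2,0,-0.519,0.022,0.82],[0.9,56.6,-1.2,0,-0.519,0.022,0.82],[0.9,56.6,-1.2,0,-0.519,0.022,0.82],[-1,56.2,3.8,0,-0.519,0.022,0.82],[-1,56.2,3.8,0,-0.519,0.022,0.82],[-1,56.2,3.8,0,-0.519,0.022,0.82],[-1,56.2,3.8,0,-0.519,0.022,0.82]]
  ],
  "force": 60
}}

```text
time_s: 10.17
position: [0.4456, 0.2999, 0.1955]
tool_rot: [-0.085, 0.963, 0.025, 0.254]
contact_force: [0.3, -0.9, 0.4]
width: 0.07
```

Run:
```python
from h import *
o=r.observe();print(o["time_s"],o["position"],o["width"],np.round(o["joint_positions"],2))
m=model("wrist");p,d=r.capture("wrist");cv2.imwrite("pics/w5.png",p)
W=world("wrist",d,m);P=W[(d>.05)&(W[...,2]>.02)]
q=fit(near(P,FAR[:2],.15),[*FAR[:2],RY,0],[(0,0,.0945,.15)],S);print(q)
c=np.array([*q[0][:2],.0945+q[0][3]])*.75+.25*FAR
print(c);go((on(c,RY,S,.03),RY,S),(on(c,RY,S,-.005),RY,S))
```

```text
10.1667 [0.44562416 0.29992116 0.19551325] 0.07001884864403277 [ 0.55 -0.18  1.94 -0.23  0.9  -1.1 ]
(array([ 0.50482788,  0.31037136,  0.17450212, -0.00125501]), 13594, np.float64(0.0005041105986144358))
[0.50537091 0.31027852 0.09355874]
[-0.09, -0.02, 8.96] [0.005, -0.005, -0.002]
[-0.11, -0.04, 12.46] [0.005, -0.005, -0.002]
```

Call:
{"api": "arm_command", "payload": {
  "moves": [
    [[-0.1,0,4,0.005,-0.005,-0.002,0.82],[-0.1,0,7.5,0.005,-0.005,-0.002,0.82],[-0.1,0,9.3,0.005,-0.005,-0.002,0.82],[-0.1,0,10.8,0.005,-0.005,-0.002,0.82],[-0.1,0,11.8,0.005,-0.005,-0.002,0.82],[-0.1,0,12.4,0.005,-0.005,-0.002,0.82],[-0.1,0,12.4,0.005,-0.005,-0.002,0.82],[-0.1,0,12.4,0.005,-0.005,-0.002,0.5],[-0.1,0,12.4,0.005,-0.005,-0.002,0.4],[-0.1,0,12.4,0.005,-0.005,-0.002,0.4],[-0.1,0,12.4,0.005,-0.005,-0.002,0.4],[-0.1,0,12.4,0.005,-0.005,-0.002,0.4]]
  ],
  "force": 60
}}

```text
time_s: 11.22
position: [0.5076, 0.3106, 0.0908]
tool_rot: [-0.085, 0.962, 0.022, 0.258]
contact_force: [-7.1, -14.5, 12.5]
width: 0.0484
```

Call:
{"api": "arm_command", "payload": {
  "moves": [
    [[-0.2,0,-0.5,0,0,0,0.4],[-0.4,0,-1.5,0,0,0,0.4],[-0.5,0,-3,0,0,0,0.4],[-0.6,0,-5,0,0,0,0.4],[-0.7,0,-8,0,0,0,0.4],[-0.7,0,-11,0,0,0,0.4],[-0.7,0,-13,0,0,0,0.4],[-0.7,0,-13,0,0,0,0.4]]
  ]
}}

```text
time_s: 11.88
position: [0.4486, 0.3017, 0.2106]
tool_rot: [-0.085, 0.961, 0.025, 0.26]
contact_force: [0.9, 0.4, -3.7]
width: 0.0485
```

```bash
cat >> h.py <<'E'
def held():
    o=r.observe();m=model("wrist");p,d=r.capture("wrist");cv2.imwrite("pics/h%d.png"%(o["time_s"]*100),p)
    W=world("wrist",d,m);R0=R.from_quat(o["tool_rot"]).as_matrix();P=(W[d>.03]-o["position"])@R0
    f=lambda q:(q[:3],np.array([np.cos(q[3])*np.cos(q[4]),np.sin(q[3])*np.cos(q[4]),np.sin(q[4])]),.15)
    P=P[np.linalg.norm(P,axis=1)<.12];q=np.array([0,0,-.004,0,0])
    for g in(.015,.01,.006):
        Q=P[abs(sdf(P,*f(q)))<g];q=least_squares(lambda q:sdf(Q,*f(q)),q,loss="soft_l1",f_scale=.001,x_scale=[.01,.01,.01,.1,.1]).x
    print("canister in tool",np.round(q,4),len(Q),abs(sdf(Q,*f(q))).mean());return W[d>.05]
E
python3 - <<'E'
from h import *
o=r.observe();print(o["time_s"],o["position"],o["width"],o["contact_force"],o["wrist_torque"])
held()
A=np.array([.5394,-.2140,.1344])
go((o["position"]+[.0,-.1,.06],RY,S/2),(A+[0,0,.13],TY,0))
E
```

```text
11.8833 [0.44862254 0.3017214  0.21064355] 0.048467897349244074 [ 0.89484555  0.35705417 -3.73789389] [-0.09856551  0.55740529 -0.00402087]
canister in tool [-0.0002  0.0002 -0.0033  0.0006 -0.0015] 34292 0.00047328767799633927
[-1.6, -9.81, -6.31] [0.002, 0.266, -0.0]
[-2.74, -52.33, -5.04] [-0.004, 0.528, -0.022]
```

Call:
{"api": "arm_command", "payload": {
  "moves": [
    [[-1,-1,-4,0,0.1,0,0.4],[-1.6,-4,-6.3,0,0.2,0,0.4],[-1.6,-9.8,-6.3,0,0.266,0,0.4],[-2.7,-52.3,-5,-0.004,0.528,-0.022,0.4],[-2.7,-52.3,-5,-0.004,0.528,-0.022,0.4],[-2.7,-52.3,-5,-0.004,0.528,-0.022,0.4],[-2.7,-52.3,-5,-0.004,0.528,-0.022,0.4],[-2.7,-52.3,-5,-0.004,0.528,-0.022,0.4],[-2.7,-52.3,-5,-0.004,0.528,-0.022,0.4],[-2.7,-52.3,-5,-0.004,0.528,-0.022,0.4],[-2.7,-52.3,-5,-0.004,0.528,-0.022,0.4],[-2.7,-52.3,-5,-0.004,0.528,-0.022,0.4],[-2.7,-52.3,-5,-0.004,0.528,-0.022,0.4],[-2.7,-52.3,-5,-0.004,0.528,-0.022,0.4],[-2.7,-52.3,-5,-0.004,0.528,-0.022,0.4],[-2.7,-52.3,-5,-0.004,0.528,-0.022,0.4],[-2.7,-52.3,-5,-0.004,0.528,-0.022,0.4],[-2.7,-52.3,-5,-0.004,0.528,-0.022,0.4]]
  ]
}}

```text
time_s: 13.43
position: [0.5393, -0.2133, 0.2616]
tool_rot: [-0.099, 0.995, -0.001, -0.002]
contact_force: [-0.1, -0.3, -5.1]
width: 0.0478
```

Run:
```python
from h import *
o=r.observe();print(o["time_s"],o["position"],o["width"],o["contact_force"])
W=held();P=W[(W[:,2]>.02)&(W[:,2]<.135)]
print(fit(near(P,[.539,-.215],.22),[.5394,-.214,TY,0],TRAY+[(0,-.04,.0897,.15)],0))
A=np.array([.5394,-.2140,.1344])
go((A+[0,0,.02-.0034],TY,0),(A+[0,0,-.0034],TY,0))
```

```text
13.4333 [ 0.5393072  -0.21327032  0.26159558] 0.04783283246012065 [-0.055339   -0.33833625 -5.12528091]
canister in tool [-0.0008  0.0003 -0.0036 -0.0001 -0.0013] 34266 0.00047350891886046193
(array([ 0.53933853, -0.21368231,  0.19914026, -0.00105499]), 6729, np.float64(0.00047079520425511405))
[-0.04, -0.07, 11.09] [-0.001, -0.004, 0.0]
[-0.04, -0.07, 13.09] [-0.001, -0.004, 0.0]
```

Call:
{"api": "arm_command", "payload": {
  "moves": [
    [[-0.05,-0.05,4,0,-0.004,0,0.4],[-0.05,-0.05,7,0,-0.004,0,0.4],[-0.05,-0.05,9.5,0,-0.004,0,0.4],[-0.05,-0.05,11,0,-0.004,0,0.4],[-0.05,-0.05,11.8,0,-0.004,0,0.4],[-0.05,-0.05,12.4,0,-0.004,0,0.4],[-0.05,-0.05,12.7,0,-0.004,0,0.4],[-0.05,-0.05,12.8,0,-0.004,0,0.4],[-0.05,-0.05,12.8,0,-0.004,0,0.4],[-0.05,-0.05,12.8,0,-0.004,0,0.4]]
  ]
}}

```text
time_s: 14.32
position: [0.5398, -0.215, 0.1347]
tool_rot: [-0.099, 0.995, -0.001, 0.0]
contact_force: [0.1, 0.1, -5.5]
width: 0.0478
```

Call:
{"api": "arm_command", "payload": {
  "moves": [
    [[0,0.12,0.1,0,0,0,0.4],[0,0.12,0.2,0,0,0,0.4],[0,0.12,0.3,0,0,0,0.4],[0,0.12,0.35,0,0,0,0.4],[0,0.12,0.35,0,0,0,0.4]]
  ]
}}

```text
time_s: 14.73
position: [0.5392, -0.2137, 0.1303]
tool_rot: [-0.099, 0.995, -0.001, -0.0]
contact_force: [0.5, 0.4, -4.5]
width: 0.0481
```

Call:
{"api": "arm_command", "payload": {
  "moves": [
    [[0,0,0.04,0,0,0,0.4],[0,0,0.08,0,0,0,0.4],[0,0,0.12,0,0,0,0.4],[0,0,0.12,0,0,0,0.4]]
  ]
}}

```text
time_s: 15.07
position: [0.5394, -0.2141, 0.1298]
tool_rot: [-0.099, 0.995, -0.001, 0.0]
contact_force: [-2.4, -2.0, 4.6]
width: 0.0485
```

Contact: the force went from −5.5 to +4.6 N. Opening gently and backing off straight up.

Call:
{"api": "arm_command", "payload": {
  "moves": [
    [[0,0,-0.04,0,0,0,0.5],[0,0,-0.04,0,0,0,0.6],[0,0,-0.04,0,0,0,0.66],[0,0,-0.04,0,0,0,0.72],[0,0,-0.04,0,0,0,0.72],[0,0,-0.04,0,0,0,0.72]]
  ],
  "force": 20
}}

```text
time_s: 15.57
position: [0.5392, -0.2136, 0.1295]
tool_rot: [-0.099, 0.995, -0.001, -0.0]
contact_force: [-0.6, -0.3, 0.1]
width: 0.0615
```

Call:
{"api": "arm_command", "payload": {
  "moves": [
    [[0,0,-0.5,0,0,0,0.72],[0,0,-1.5,0,0,0,0.72],[0,0,-3,0,0,0,0.72],[0,0,-5,0,0,0,0.75],[0,0,-8,0,0,0,0.8],[0,0,-12,0,0,0,0.82],[0,0,-16,0,0,0,0.82],[0,0,-16,0,0,0,0.82]]
  ]
}}

```text
time_s: 16.23
position: [0.5404, -0.214, 0.2989]
tool_rot: [-0.099, 0.995, -0.004, 0.004]
contact_force: [-0.3, 0.6, 0.8]
width: 0.07
```

Run:
```python
from h import *
o=r.observe();print(o["time_s"],o["position"],o["width"],o["contact_force"])
m=model("wrist");p,d=r.capture("wrist");cv2.imwrite("pics/w6.png",p)
W=world("wrist",d,m);P=near(W[(d>.05)&(W[...,2]>.02)&(W[...,2]<.2)],[.539,-.215],.22)
T=[.5394,-.2138,TY,0]
for nm,it in (("top",(0,0,.1344,.15)),("gap",(0,-.04,.0897,.15)),("second",TRAY[3]),("basea",TRAY[0])):
    c=next(asm(T,[it],0))[0];q=fit(P,[*c[:2],TY,0],[(0,0,it[2],.15)],0);e=q[0][:2]-c[:2]
    print(nm,np.round(q[0],4),q[1:],"along/across mm",np.round(1000*np.array([e@[np.cos(TY),np.sin(TY)],e@[-np.sin(TY),np.cos(TY)]]),1))
p,d=r.capture("side");cv2.imwrite("pics/side1.png",p[90:340,130:430].repeat(2,0).repeat(2,1))
```

```text
16.2333 [ 0.54039345 -0.21403464  0.29887186] 0.07003250968323377 [-0.32923001  0.57230484  0.78119214]
top [ 0.54   -0.2136  0.1993 -0.0011] (9655, np.float64(0.0004859031460988443)) along/across mm [0.6 0. ]
gap [ 0.5477 -0.2531  0.2018 -0.0012] (4763, np.float64(0.0005302831642154343)) along/across mm [ 0.4 -0.2]
second [ 0.5313 -0.1742  0.1986 -0.0011] (4873, np.float64(0.000588591200315583)) along/across mm [-0.1  0.4]
basea [ 0.5552 -0.2923  0.195  -0.0012] (3200, np.float64(0.0005041036157791132)) along/across mm [-0.1 -0. ]
```

View pics/side1.png

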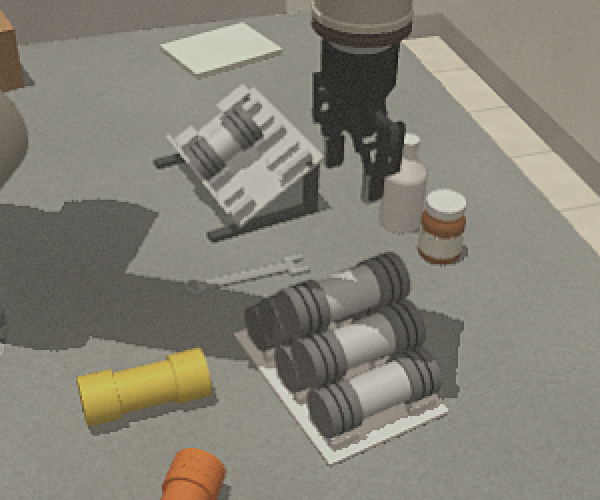

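The cropped side view shows the finished pyramid, with the top canister at (345,293) and the gap canister at (360,345). The short canister is still in the rack at (225,140), and the spanner, bottle and jar are in place. The gripper is clear above the stack.

```bash
python3 -c "
from h import *
print(r.finish_job())"
```

```text
the job is handed in; nothing more can be done
None
```

The pyramid is finished and the job was handed in at about 16.3 s of the 56 s allowed. I laid the near-lane long canister in the open gap and the far-lane one on top. Each was lowered onto contact, with the wrist force changing by about 10–12 N, and then released.

- **Placement:** the last wrist-camera fits put the top canister 0.6 mm along and 0.0 mm across from its target. The gap canister is 0.4 mm along and −0.2 mm across. Both are parallel to the tray within 0.003 rad.
- **Rest of the stack:** the original second-row canister and base_a read within 0.4 mm of where they belong. base_b and base_c were not fitted separately at the end.
- **Surroundings:** in the last side picture the short canister is still in the rack, the spanner, jar and bottle look undisturbed, and the gripper is open and clear of the stack.
- **Disagreements:** all the final fits read about 1.1 mm low in height, as did the canisters I never moved, so I put that down to camera calibration. The bench cameras and the wrist camera differed by 1–3 mm on positions, and I leaned toward the wrist camera. No check failed.

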